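# Draw back the grease gun's follower for a cartridge change

### The arm

A 7-joint arm with a two-finger parallel gripper is mounted at the origin on a cart in front of the work surface, level with it; the furniture and walls round the work are solid. World frame = base frame: x ahead of the robot, y to its left, z up, the work surface at z = 0. Lengths are in m, angles in rad, forces in N, time in s.
With the tool pointing down it reaches from about 0.425 to 0.875 m from the base axis. Payload 4.7 kg.
Tool frame: the origin (TCP) lies midway between the tips of the shut fingers; the grasp point (between the pads) lies 19 mm behind it; z points along the fingers, y is the line along which they close (so a half turn about z gives the same grasp; the last joint's range is limited). The gripper opens to 87 mm and grips with 3 to 60 N. Pads are 19 mm wide; open, the fingers measure 117 mm over their backs; the gripper's body (75 mm by 190 mm) begins 51 mm behind the grasp point.
Start: joints at [-1.232, 0.321, -0.07, 1.45, 0.023, 1.371, -0.057], TCP at [0.207, 0.616, 0.183] pointing down, gripper open.
Joint ranges: [-2.86, 2.86], [-0.3, 2.09], [-1.38, 1.24], [0.06, 2.45], [-1.56, 4.7], [0.09, 2.05], [-2.69, 2.69]. Speed limits (rad/s): [2.57, 2.57, 3.14, 3.14, 3.14, 3.14, 3.14].

### API

Orientations are given as a rotation vector (axis times angle).
In Python, from bench import monitor, cams, workorder gives the robot as it stands.
- The arm moves only by the tool move_arm, never from a script. Its arguments are lists of equal length, an entry for each row: "slide": the shift along the tool's x, y, z in cm, a list of three; "roll": the turn about the tool's z in rad. In form: {"slide": [[dx, dy, dz], ...], "roll": [roll, ...]}. A call has 1 to 20 rows; each row is the pose to reach, as a shift and turn from the pose commanded when the call began, along the tool's axes at that moment; what a row does not reach only later rows make up. A row lasts 1/10 s, in which the tool goes at most 50 mm and 8.59 degrees, less where a joint would pass 70% of its speed; a pose out of reach is approached as far as the arm can. A call with a gripper value outside its range is refused whole. "gripper" is the finger opening in cm, from 0 to 8.7, set as the call begins (left out, the last holds). The fingers move at their own pace and stop on an object; "squeeze" is the grip in N (left out, the last holds). Time passes only in rows, so rows that repeat a pose let the fingers close. It gives the time, the measured TCP pose, the force, the opening and the grip force at its end, in the units of the state.
- monitor.get_state(): the state, without advancing time (a new reading comes with each control period).
- cams.get_image(name): name is "scene" or "top" or "wrist"; returns the picture (480x640x3 uint8, red, green, blue); there is no depth.
- cams.get_calibration(name): a dict with "mtx" (3x3 intrinsics, pixels), "R" (3x3) and "t" (3): a world point X has camera coordinates R X + t. Camera axes: x right, y down, z forward; pixel columns grow to the right and rows downward; lengths in m; the calibration is good to about 2 mm. A picture is of the moment at which its call begins: read the wrist's pose just before it. get_calibration takes no time and is no camera call; for the wrist camera it gives the pose at the moment of the call.
- workorder.close_job(): hands the job in; it is judged then, once.
The state is a dict: "time": time; "joint_positions": joint angles; "qd": joint speeds; "joint_torque": joint torques, N m; "position": TCP position; "tool_rot": TCP orientation; "ft_force": force on the tool from outside, world axes, zero at the start; "torque": the same for the moment, N m; "grip_width": opening from 0.0 (shut) to 1.0 (fully open); "grip_force": force on a finger pad.
Only numpy, scipy, OpenCV 4.12 (cv2) and the standard library are available. Lean on these libraries where they do the work, as an engineer would, in place of code of your own. Each camera call takes 0.05 s, during which the arm holds its last target. There are 200 camera calls.

### The job

The small pistol-grip grease gun clamped grip-up in its bench stand has to get a new cartridge. First relieve the head: squeeze the trigger all the way in towards the grip and let it spring right back, leaving go of it. Then draw the follower's T-handle out against its spring until the dark ring on the rod has just come out of the end cap's bush, and finish while still holding it there, so that a colleague can swap the cartridge; do not disturb the things lying around the gun.

Things in the scene. Friction and masses are not known exactly. Their poses are not given: they have to be found in the camera images.
- grease_gun: Gun and stand, fixed: dark plate 198 x 110 x 10 mm, two clamps (87 mm high) round a level steel barrel 42 mm across, axis at z = 62 mm; knurled cap at the T-handle end, aluminium head and outlet pipe at the other. Origin: centre of the plate's underside, on the bench. x runs along the barrel from the T-handle end (-x) to the pipe end (+x, tip at 166 mm), z up.
- trigger_pinch (a point): Point of the gun (x 59, y 0, z 142 mm in its frame, same axes) in the gap between grip and trigger. Black grip: upright on the head (top of head z = 104 mm), x 34 to 60 mm, 25 mm wide in y, top z = 172 mm. Trigger outer face here: x 89 mm at rest, 75 mm squeezed. Take both from above, fingers closing along x: 61 mm over both at the top of the trigger at rest, 41 mm squeezed.
- trigger (a joint): Dark steel lever 78 mm long, 9 mm thick, 14 mm wide, hinged on the head (x 83, z 92 mm), standing beside the grip on its pipe side, tip at z about 165 mm. Value in rad: 0 at rest, leaning outward; 0.24 fully squeezed, upright against its stop. A spring returns it; about 6 N on its upper half squeezes it fully.
- t_handle (a point): Dark steel T-handle: upright round bar 11 mm in diameter, 76 mm long, on the end of the 8 mm follower rod (hub 15 mm). Origin: where the bar crosses the rod's axis, 62 mm above the bench; axes as the gun's. The bar reaches 40 mm above it, to z = 102 mm. At rest it is at x = -121 mm in the gun's frame, 33 mm clear of the cap's bush; it pulls out towards -x.
- t_handle_grip (a point): Point on the bar's axis 28 mm above the T-handle's origin (90 mm above the bench), where the bar's upper half can be taken from above; with the fingers closing along the gun's x, one finger goes between bar and cap.
- cap_face (a point): Outer end of the small brass bush in the middle of the end cap (47 mm across), on the rod's axis, where the rod comes out.
- follower_rod (a joint): How far the rod is pulled out along the gun's -x, in m: 0 at rest, 0.050 when the dark ring on the rod (3.5 mm wide, hidden inside until then) has just come fully out of the bush, stop at 0.075. The follower spring pulls it home: 5.4 N at rest, 11.4 N at 0.050.
- cartridge_0: New grease cartridge, white tube 36 mm in diameter and 108 mm tall with aluminium lid, standing beside the gun; origin under its centre. Leave alone.
- cartridge_1: Second new cartridge, the same. Leave alone.
- brush: Old toothbrush used for cleaning, 204 mm long, lying by the gun; origin under its centre. Leave alone.
- bolt_1: Bolt 14 mm across and 61 mm tall standing on its head by the gun's outlet pipe; origin under its centre. Leave alone.
- small_glue: Small white dropper bottle, 27 mm across, 81 mm tall. Leave alone.
- solvent_bottle: Round solvent bottle with orange cap, 57 mm across, 160 mm tall. Leave alone.
- jar: Glass jar with gold lid, 86 mm across, 101 mm tall. Leave alone.
- bolt_0: Bolt 14 mm across and 61 mm long lying near the bench's front edge. Leave alone.
- bolt_block: Fixed grey plate 222 x 52 mm with bolts standing in it, 62 mm tall in all, on the bench to the left (+y) of the gun; origin under its centre. The T-handle is drawn towards its side; stay above it with the fingers.
- organiser: Fixed blue-grey drawer cabinet on the bench's left end, 320 mm tall. To the left of it a wooden side panel stands up, between the robot's start and the work, and along the back of the bench a shelf runs overhead, its underside 380 mm and its front edge about 720 mm ahead (measured square to the bench edge): swing the arm in close to its base and in front of both.
- alu_roller: Application roller with yellow grip, 216 mm long, 26 mm thick, lying. Leave alone.
- side_cutters: Side cutters, 139 mm long, lying half open. Leave alone.

How it is judged:
By the outcome, as a careful person would: the job done as asked, in the order asked, and still so for the second after the job is handed in, while the arm keeps its last pose, push and grip.
It also fails if it takes over 45 s, if anything falls off the work surface, if the arm or the gripper's body presses on something with over 40 N, if the wrist force passes 120 N, or if a joint passes its speed limit or range.

## Working session

There is one attempt and no reset: what is moved stays moved. The work goes in short steps, Python scripts to look and compute and a tool call to move; the robot and the scene stay as the last step left them, time stands still between calls to the robot, and variables do not carry over. Pictures are saved under pics/ and viewed, at most 10 in all, crops included, and the job is handed in when it is done.

Besides the shell and the picture viewer there is one more tool, called after "Request:" in YAML: its name, and indented under it one key for each argument. move_arm: Moves the arm, as the interface text tells. Its arguments: {"type":"object","properties":{"slide":{"type":"array","items":{"type":"array","items":{"type":"number"}}},"roll":{"type":"array","items":{"type":"number"}},"gripper":{"type":"number"},"squeeze":{"type":"number"}},"required":["slide","roll"]}

```bash
mkdir -p pics; python3 - <<'E'
from bench import monitor,cams
import cv2
for n in ("scene","top"):
    im=cams.get_image(n); cv2.imwrite(f"pics/{n}0.png",im[:,:,::-1])
    c=cams.get_calibration(n); print(n,c)
s=monitor.get_state(); print(s)
E
```

```text
scene {'mtx': array([[565.81062497,   0.        , 321.43602224],
       [  0.        , 565.81062497, 239.50611647],
       [  0.        ,   0.        ,   1.        ]]), 'R': array([[ 0.61475123, -0.78870673,  0.00475702],
       [-0.36247726, -0.2878764 , -0.88641831],
       [ 0.70049352,  0.54320243, -0.46286062]]), 't': array([-0.45303264,  0.2845856 ,  1.11572277])}
top {'mtx': array([[437.12743873,   0.        , 322.07204689],
       [  0.        , 437.12743873, 244.81102624],
       [  0.        ,   0.        ,   1.        ]]), 'R': array([[ 0.02779665, -0.99960259, -0.00469111],
       [-0.98756623, -0.02673494, -0.15491346],
       [ 0.15472648,  0.00893886, -0.98791691]]), 't': array([-0.12746071,  0.57969886,  0.96513478])}
{'time': 0.1, 'joint_positions': array([-1.23188196,  0.32176166, -0.07009281,  1.45152739,  0.0226254 ,
        1.37083309, -0.05691569]), 'qd': array([ 5.80629268e-05, -1.33864583e-03,  2.89345090e-04, -3.28934850e-03,
       -3.91830130e-04,  9.96094563e-04, -2.37932506e-04]), 'joint_torque': array([-6.96759412e-05, -4.92571521e+01, -4.05682605e-01, -3.13399565e+01,
       -6.40470581e-02,  3.94222455e-02,  7.92554306e-05]), 'position': array([0.20731066, 0.6154577 , 0.18217559]), 'tool_rot': array([-5.07912386e-01, -3.10009275e+00,  2.72449427e-03]), 'ft_force': array([-0.50882724,  0.41483233,  0.36631283]), 'torque': array([-0.0073509 , -0.03331524,  0.01244067]), 'grip_force': 0.0, 'grip_width': 0.9998482420386918}
```

View pics/top0.png

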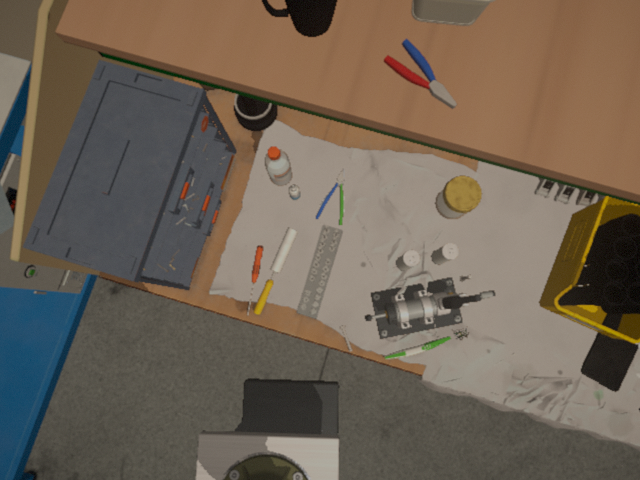

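View pics/scene0.png

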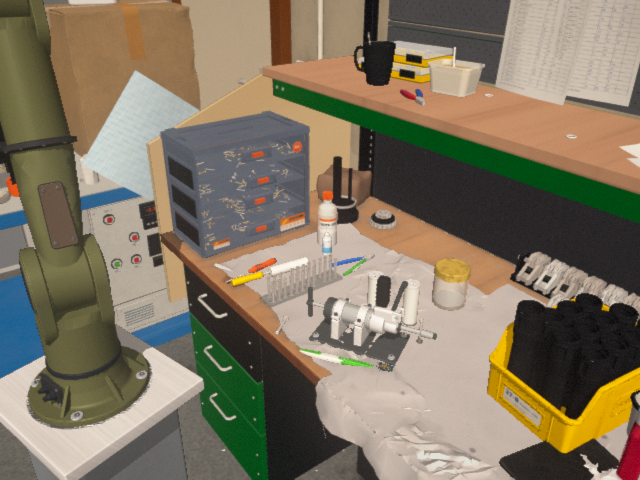

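Top view: gun plate about (372–465, 278–338), T-handle near (369,317), trigger/grip near (450–475, 298). Scene view: T-handle at about (310,300), grip (383,290). I'll zoom in on both.

```bash
python3 - <<'E'
import cv2,numpy as np
a=cv2.imread("pics/top0.png")[260:370,350:510]; b=cv2.imread("pics/scene0.png")[260:380,290:450]
cv2.imwrite("pics/c.png",np.vstack([cv2.resize(a,None,fx=5,fy=5,interpolation=2)[:550]])); cv2.imwrite("pics/d.png",cv2.resize(b,None,fx=5,fy=5,interpolation=2))
E
```

```text
(no output)
```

View pics/c.png

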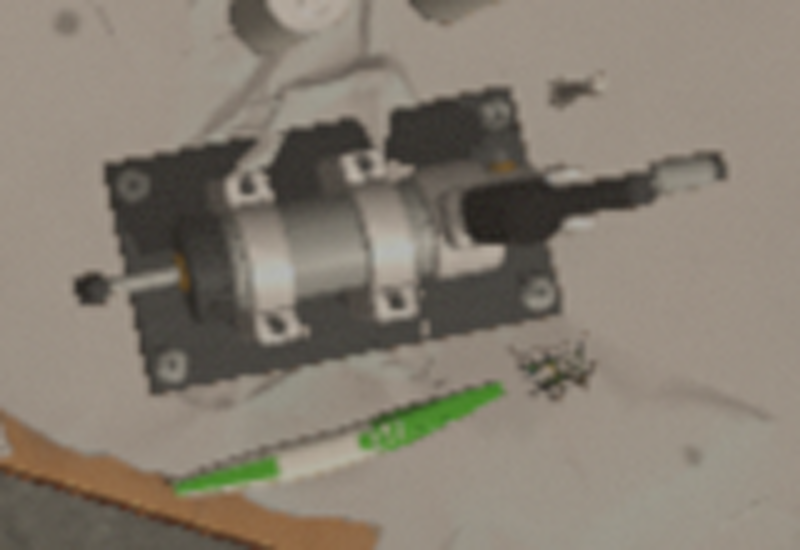

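View pics/d.png

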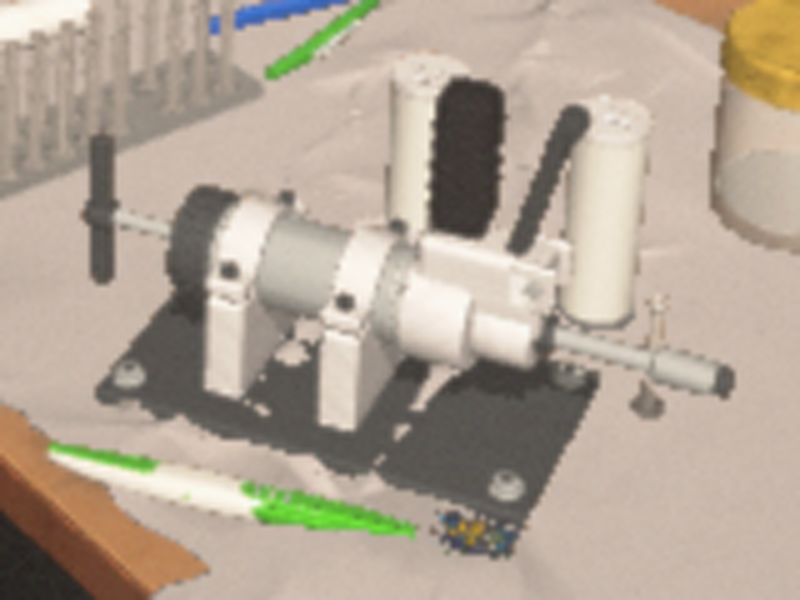

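Top crop: plate corners (105,165), (510,88), (560,310), (152,392); T-bar top (93,285). Scene crop: T-bar (102,137)–(102,280), plate corners (97,392), (598,375), (518,520). I'll fit the gun pose from these.

```bash
cat >h.py <<'E'
import numpy as np
from bench import monitor,cams
from scipy.optimize import least_squares
from scipy.spatial.transform import Rotation as Ro
def proj(c,P):
    q=c['mtx']@(c['R']@np.asarray(P,float).T+c['t'][:,None]); return (q[:2]/q[2]).T
def ray(c,uv,z):
    d=c['R'].T@np.linalg.inv(c['mtx'])@[*uv,1]; o=-c['R'].T@c['t']; return o+d*(z-o[2])/d[2]
def g2w(p,P):
    x,y,a=p; P=np.atleast_2d(np.asarray(P,float)); return np.c_[x+np.cos(a)*P[:,0]-np.sin(a)*P[:,1],y+np.sin(a)*P[:,0]+np.cos(a)*P[:,1],P[:,2]]
def go(pt):
    s=monitor.get_state(); R=Ro.from_rotvec(s['tool_rot']).as_matrix(); return np.round((R.T@(np.asarray(pt)-s['position']))*100,2)
def roll(ang): # turn needed so tool y points along world angle (mod pi)
    s=monitor.get_state(); R=Ro.from_rotvec(s['tool_rot']).as_matrix(); cur=np.arctan2(R[1,1],R[0,1])
    d=-(ang-cur); return [(d+np.pi)%(2*np.pi)-np.pi,(d+2*np.pi)%(2*np.pi)-np.pi]
E
python3 - <<'E'
from h import *
T=cams.get_calibration('top');S=cams.get_calibration('scene')
tp=[((-99,55,10),(105,165)),((99,55,10),(510,88)),((99,-55,10),(560,310)),((-99,-55,10),(152,392)),((-121,0,102),(93,287))]
sp=[((-99,-55,10),(97,392)),((99,55,10),(598,375)),((99,-55,10),(518,520)),((-121,0,101),(102,137)),((-121,0,24),(102,281))]
A=np.array([a for a,_ in tp])/1e3;ua=np.array([b for _,b in tp])/5+[349.6,259.6]
B=np.array([a for a,_ in sp])/1e3;ub=np.array([b for _,b in sp])/5+[289.6,259.6]
f=lambda p:np.r_[(proj(T,g2w(p,A))-ua).ravel(),(proj(S,g2w(p,B))-ub).ravel()]
r=least_squares(f,[.5,-.2,-1.4],loss='soft_l1');print(r.x,f(r.x).round(1))
for n,P in dict(pinch=(.059,0,.142),th=(-.121,0,.09)).items(): print(n,g2w(r.x,P)[0].round(4))
np.save('p.npy',r.x);print('roll',roll(r.x[2]))
for n,uv,z in [('orgFR',(190,290),.32),('orgFL',(32,245),.32),('panelend',(15,258),.35),('panelback',(45,0),.35),('shelfedgeL',(60,38),.4),('shelfR',(640,190),.4),('orgBR',(235,150),.2),('solv',(274,153),.16),('bb1',(330,228),.05),('bb2',(305,315),.05),('cart0',(408,256),.108),('cart1',(447,248),.108),('edge1',(95,278),0),('edge2',(420,372),0)]:
  w=ray(T,uv,z);print(n,w.round(3),np.hypot(*w[:2]).round(3))
R=Ro.from_rotvec(monitor.get_state()['tool_rot']).as_matrix();print(R.round(3))
E
```

```text
[ 0.44541094 -0.33345495 -1.36285276] [-1.3 -0.4 -0.  -0.1  0.6  2.  -1.4  1.2  0.4  0.6 -1.  -1.2  1.5 -0.8
  0.8 -0.4  0.3 -0.   0.5 -0. ]
pinch [ 0.4576 -0.3912  0.142 ]
th [ 0.4204 -0.2151  0.09  ]
roll [np.float64(2.608858954703739), np.float64(-0.5327336988860552)]
orgFR [0.459 0.102 0.32 ] 0.47
orgFL [0.526 0.373 0.32 ] 0.645
panelend [0.501 0.377 0.35 ] 0.626
panelback [0.959 0.387 0.35 ] 1.034
shelfedgeL [0.853 0.317 0.4  ] 0.91
shelfR [ 0.624 -0.593  0.4  ] 0.861
orgBR [0.748 0.068 0.2  ] 0.751
solv [ 0.759 -0.005  0.16 ] 0.759
bb1 [ 0.622 -0.129  0.05 ] 0.635
bb2 [ 0.422 -0.078  0.05 ] 0.429
cart0 [ 0.554 -0.298  0.108] 0.629
cart1 [ 0.573 -0.382  0.108] 0.689
edge1 [0.495 0.43  0.   ] 0.655
edge2 [ 0.299 -0.345  0.   ] 0.457
[[-0.948  0.319 -0.   ]
 [ 0.319  0.948 -0.002]
 [-0.    -0.002 -1.   ]]
```

```bash
python3 - <<'E'
from h import *
p=np.load('p.npy');h=g2w(p,(.062,0,.30))[0]
pts=[(.19,.57,.22),(.18,.53,.26),(.165,.49,.30),(.155,.45,.34),(.15,.43,.37)]
a0=70.;r=.45;n=15
for a in np.linspace(66,-24,n): pts.append((r*np.cos(np.radians(a)),r*np.sin(np.radians(a)),.37))
e=np.array(pts[-1])
for k in range(1,5): pts.append(e+(h-e)*k/3 if k<4 else h)
rl=np.clip((np.arange(len(pts))-3)*.14,0,2.609)
for q,l in zip(pts,rl): print(go(q).round(1).tolist(),round(l,2))
print(h)
E
```

```text
[0.2, -4.9, -3.8] 0.0
[-0.1, -9.0, -7.8] 0.0
[0.0, -13.3, -11.8] 0.0
[-0.3, -17.4, -15.8] 0.0
[-0.5, -19.4, -18.8] 0.14
[-4.2, -20.2, -18.8] 0.28
[-9.2, -20.9, -18.8] 0.42
[-14.1, -22.2, -18.7] 0.56
[-18.8, -24.1, -18.7] 0.7
[-23.2, -26.4, -18.7] 0.84
[-27.4, -29.3, -18.7] 0.98
[-31.2, -32.6, -18.7] 1.12
[-34.7, -36.3, -18.7] 1.26
[-37.7, -40.4, -18.7] 1.4
[-40.2, -44.7, -18.7] 1.54
[-42.2, -49.4, -18.7] 1.68
[-43.7, -54.2, -18.7] 1.82
[-44.6, -59.1, -18.7] 1.96
[-45.0, -64.2, -18.7] 2.1
[-44.8, -69.2, -18.7] 2.24
[-48.5, -75.4, -16.3] 2.38
[-52.3, -81.5, -14.0] 2.52
[-56.0, -87.7, -11.6] 2.61
[-56.0, -87.7, -11.6] 2.61
[ 0.45821073 -0.39411932  0.3       ]
```

Request:
move_arm:
  slide:
    - [0.2,-4.9,-3.8]
    - [-0.1,-9.0,-7.8]
    - [0,-13.3,-11.8]
    - [-0.3,-17.4,-15.8]
    - [-0.5,-19.4,-18.8]
    - [-4.2,-20.2,-18.8]
    - [-9.2,-20.9,-18.8]
    - [-14.1,-22.2,-18.7]
    - [-18.8,-24.1,-18.7]
    - [-23.2,-26.4,-18.7]
    - [-27.4,-29.3,-18.7]
    - [-31.2,-32.6,-18.7]
    - [-34.7,-36.3,-18.7]
    - [-37.7,-40.4,-18.7]
    - [-40.2,-44.7,-18.7]
    - [-42.2,-49.4,-18.7]
    - [-43.7,-54.2,-18.7]
    - [-44.6,-59.1,-18.7]
    - [-45.0,-64.2,-18.7]
    - [-44.8,-69.2,-18.7]
  roll: [0,0,0,0,0.14,0.28,0.42,0.56,0.7,0.84,0.98,1.12,1.26,1.4,1.54,1.68,1.82,1.96,2.1,2.24]
  gripper: 8.7

```text
time: 2.1
position: [0.4126, -0.1787, 0.3697]
tool_rot: [-3.014, -0.884, 0.001]
ft_force: [0.6, -0.9, 0.2]
grip_width: 0.996
grip_force: 0.0
```

```bash
python3 - <<'E'
from h import *
p=np.load('p.npy');s=monitor.get_state();print(s['joint_positions'].round(2),s['position'])
print(go(g2w(p,(.062,0,.30))[0]),roll(p[2]))
E
```

```text
[-0.46 -0.21  0.67  1.59  0.13  1.71 -0.78] [ 0.41263918 -0.17872762  0.36967284]
[-7.8  20.59  6.97] [np.float64(0.36282062434416584), np.float64(-2.7787720292456273)]
```

Request:
move_arm:
  slide:
    - [-2,5,1.7]
    - [-3.5,10,3.4]
    - [-5.5,15,5.1]
    - [-7.8,20.6,7.0]
    - [-7.8,20.6,7.0]
    - [-7.8,20.6,7.0]
    - [-7.8,20.6,7.0]
  roll: [0.12,0.24,0.36,0.363,0.363,0.363,0.363]

```text
time: 2.8
position: [0.4597, -0.392, 0.2992]
tool_rot: [-3.123, -0.332, 0.004]
ft_force: [0.9, 0.2, 0.7]
grip_width: 0.999
grip_force: 0.0
```

```bash
python3 - <<'E'
from h import *
import cv2
p=np.load('p.npy');c=cams.get_calibration('wrist');im=cams.get_image('wrist')[:,:,::-1].copy()
cv2.imwrite('pics/w1r.png',im)
s=monitor.get_state();print(s['position'],roll(p[2]))
for P in [(.034,0,.172),(.060,0,.172),(.034,.0125,.172),(.034,-.0125,.172),(.0975,0,.165),(-.121,0,.102),(-.099,.055,.01),(.099,.055,.01),(.099,-.055,.01),(-.099,-.055,.01),(.166,0,.062)]:
    u=proj(c,g2w(p,P))[0];print(P,u.round());cv2.drawMarker(im,tuple(int(v) for v in u),(0,0,255),1,10)
cv2.imwrite('pics/w1.png',im)
E
```

```text
[ 0.46045226 -0.39115333  0.3000253 ] [np.float64(0.006235299516327952), np.float64(-3.1353573540734647)]
(0.034, 0, 0.172) [282. 224.]
(0.06, 0, 0.172) [312. 224.]
(0.034, 0.0125, 0.172) [282. 210.]
(0.034, -0.0125, 0.172) [282. 238.]
(0.0975, 0, 0.165) [355. 223.]
(-0.121, 0, 0.102) [137. 208.]
(-0.099, 0.055, 0.01) [182. 148.]
(0.099, 0.055, 0.01) [344. 149.]
(0.099, -0.055, 0.01) [342. 236.]
(-0.099, -0.055, 0.01) [190. 235.]
(0.166, 0, 0.062) [406. 202.]
```

View pics/w1.png

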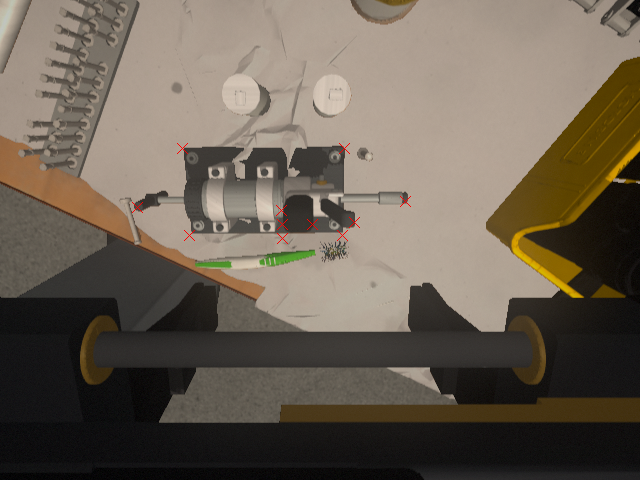

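Wrist view: the prediction is within a few px (trigger tip seen about (350,218) against (355,223)). I'll zoom to refine.

```bash
python3 - <<'E'
import cv2
b=cv2.imread("pics/w1r.png")[140:245,120:280+135]
b=cv2.imread("pics/w1r.png")
l=cv2.resize(b[140:245,125:215],None,fx=4,fy=4,interpolation=2);r=cv2.resize(b[140:245,265:415],None,fx=4,fy=4,interpolation=2)[:, :440]
import numpy as np
r2=cv2.resize(b[185:245,365:415],None,fx=2,fy=2)
cv2.imwrite('pics/e.png',np.hstack([l,r]));print(l.shape,r.shape)
E
```

```text
(420, 360, 3) (420, 440, 3)
```

View pics/e.png

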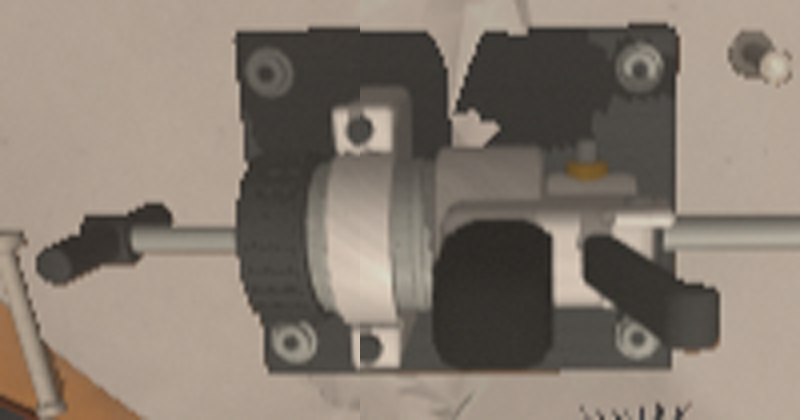

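```bash
python3 - <<'E'
from h import *
T=cams.get_calibration('top');S=cams.get_calibration('scene');W=cams.get_calibration('wrist')
A=np.array([(-99,55,10),(99,55,10),(99,-55,10),(-99,-55,10),(-121,0,102)])/1e3
uw=np.array([(184.2,147.5),(344,147),(343,232),(191.5,233),(138.8,206.2)])-.4
p=np.load('p.npy')
f=lambda q:(proj(W,g2w(q,A))-uw).ravel()
r=least_squares(f,p,loss='soft_l1');print(r.x,f(r.x).round(1).tolist())
for q in (p,r.x):
  print(proj(W,g2w(q,[(.034,0,.172),(.06,0,.172),(.047,-.0125,.172),(.0905,0,.165),(.059,0,.123)])).round(1).tolist())
  print(g2w(q,[(.062,0,.3),(-.121,0,.09)]).round(4))
print(proj(W,[monitor.get_state()['position']]), (-W['R'].T@W['t']).round(3), monitor.get_state()['position'].round(4))
E
```

```text
[ 0.44947761 -0.33263593 -1.35208891] [-1.2, -0.4, 1.0, -0.8, 0.5, 1.3, -0.2, 1.0, -0.2, -0.2]
[[282.9, 225.3], [312.9, 225.5], [297.9, 239.3], [347.4, 223.8], [311.8, 213.5]]
[[ 0.4582 -0.3941  0.3   ]
 [ 0.4204 -0.2151  0.09  ]]
[[282.8, 220.3], [312.9, 220.1], [298.1, 234.2], [347.6, 218.1], [311.9, 208.8]]
[[ 0.4629 -0.3932  0.3   ]
 [ 0.4232 -0.2145  0.09  ]]
[[312.06866124 276.42841443]] [ 0.538 -0.375  0.502] [ 0.4605 -0.3912  0.3   ]
```

```bash
python3 - <<'E'
from h import *
q=np.array([.4493,-.3327,-1.354]);np.save('p.npy',q)
print(go(g2w(q,(.063,0,.3))[0]),go(g2w(q,(.063,0,.124))[0]),go(g2w(q,(.0545,0,.124))[0]),roll(q[2]))
E
```

```text
[0.17 0.35 0.  ] [ 0.17  0.37 17.6 ] [ 0.17 -0.48 17.6 ] [np.float64(-0.0026174555570399605), np.float64(3.138975198032753)]
```

Request:
move_arm:
  slide:
    - [0.2,0.35,3]
    - [0.2,0.35,7]
    - [0.2,0.35,11]
    - [0.2,0.35,14]
    - [0.2,0.35,16]
    - [0.2,0.35,17.6]
    - [0.2,0.35,17.6]
    - [0.2,0.35,17.6]
    - [0.2,0.35,17.6]
  roll: [0,0,0,0,0,0,0,0,0]

```text
time: 3.75
position: [0.4641, -0.3954, 0.1258]
tool_rot: [3.122, 0.336, 0.004]
ft_force: [0.4, -0.4, 0.8]
grip_width: 0.998
grip_force: 0.0
```

```bash
python3 - <<'E'
from h import *
import cv2
q=np.load('p.npy')
b=cams.get_image('scene')[:,:,::-1];cv2.imwrite('pics/s2.png',cv2.resize(b[170:400,270:530],None,fx=2.6,fy=2.6,interpolation=2))
print(go(g2w(q,(.063,0,.124))[0]),monitor.get_state()['ft_force'])
E
```

```text
[-0.08 -0.15  0.17] [0.3024469  0.63739808 0.36131964]
```

View pics/s2.png

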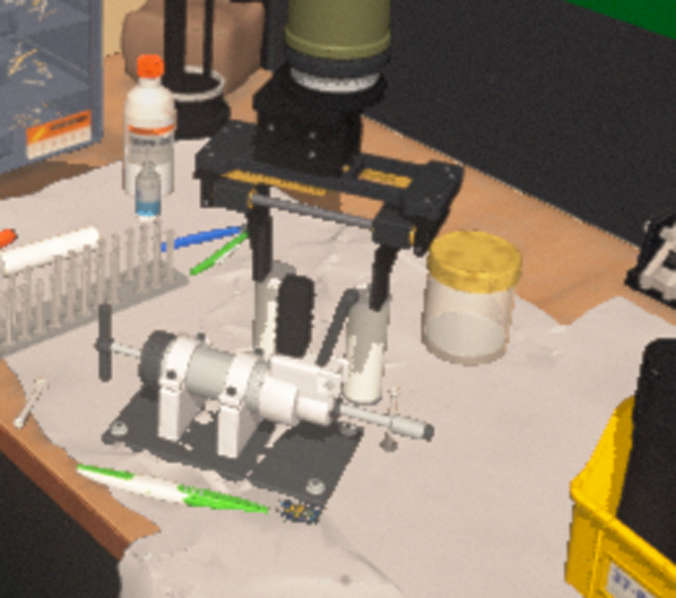

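```bash
python3 - <<'E'
from h import *
S=cams.get_calibration('scene');q=np.load('p.npy');s=monitor.get_state();R=Ro.from_rotvec(s['tool_rot']).as_matrix()
t=s['position']; k=lambda P:((proj(S,np.atleast_2d(P))-[270,170])*2.6).round(0).tolist()
print('tips',k([t+R[:,1]*.05,t-R[:,1]*.05]))
print('grip top/bot',k(g2w(q,[(.047,0,.172),(.047,0,.104),(.0905,0,.165),(.063,0,.124)])),'T',k(g2w(q,[(-.121,0,.102),(-.121,0,.024)])))
print(t,R.round(3),s['joint_positions'].round(2))
E
```

```text
tips [[377.0, 346.0], [257.0, 315.0]]
grip top/bot [[298.0, 276.0], [293.0, 348.0], [351.0, 296.0], [314.0, 332.0]] T [[106.0, 301.0], [107.0, 377.0]]
[ 0.46396192 -0.3954709   0.12573446] [[ 0.977  0.212  0.002]
 [ 0.212 -0.977 -0.001]
 [ 0.002  0.002 -1.   ]] [-0.09  0.38  0.95  1.66 -0.32  1.26 -0.44]
```

```bash
python3 - <<'E'
from h import *
import cv2
b=cams.get_image('scene')[:,:,::-1];cv2.imwrite('pics/s3.png',cv2.resize(b[235:325,350:450],None,fx=6,fy=6,interpolation=2))
E
```

```text
(no output)
```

View pics/s3.png

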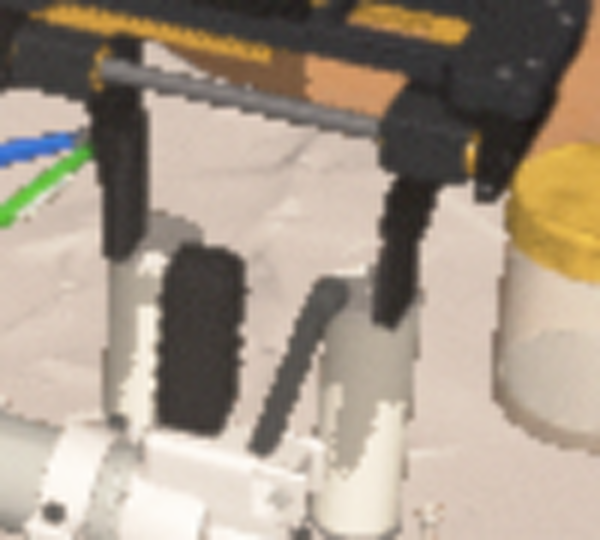

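```bash
python3 - <<'E'
from h import *
import cv2
W=cams.get_calibration('wrist');S=cams.get_calibration('scene');T=cams.get_calibration('top');s=monitor.get_state();R=Ro.from_rotvec(s['tool_rot']).as_matrix();t=s['position']
for up in (0,.013,.026,.04):
  P=[t+R@[0,y,-up] for y in (-.0585,-.0435,.0435,.0585)]
  print(up,'W',proj(W,P).round().tolist(),'S',proj(S,P[1:3]).round().tolist())
for dx in (.015,.03): print(dx,proj(S,[t+R@[dx,y,0] for y in (-.0435,.0435)]).round())
b=cv2.imread('pics/w1r.png').max(2)
for r in range(276,312,4): print(r,''.join('#' if v<45 else '.' for v in b[r,150:470:4]))
E
```

```text
0 W [[206.0, 277.0], [233.0, 277.0], [391.0, 276.0], [418.0, 276.0]] S [[372.0, 292.0], [412.0, 302.0]]
0.013 W [[199.0, 286.0], [228.0, 286.0], [396.0, 286.0], [425.0, 286.0]] S [[372.0, 287.0], [412.0, 297.0]]
0.026 W [[192.0, 296.0], [223.0, 296.0], [401.0, 296.0], [432.0, 296.0]] S [[372.0, 282.0], [413.0, 292.0]]
0.04 W [[183.0, 309.0], [216.0, 309.0], [408.0, 309.0], [441.0, 309.0]] S [[373.0, 276.0], [413.0, 286.0]]
0.015 [[374. 289.]
 [414. 299.]]
0.03 [[377. 285.]
 [416. 295.]]
276 ................................................................................
280 ................................................................................
284 ...........###..................................................................
288 ...........######...............................................................
292 ..........#######...............................................................
296 .........#########..............................................................
300 ........#########...............................................................
304 .......##########...............................................................
308 ......###########...............................................................
```

The fingers' tips sit about 25 mm higher when open (arc linkage) and extend on closing; so I go a little lower, centre for the squeezed width, and then close.

Request:
move_arm:
  slide:
    - [0,-0.5,0.5]
    - [0,-0.95,0.8]
    - [0,-0.95,0.8]
    - [0,-0.95,0.8]
    - [0,-0.95,0.8]
    - [0,-0.95,0.8]
    - [0,-0.95,0.8]
    - [0,-0.95,0.8]
    - [0,-0.95,0.8]
    - [0,-0.95,0.8]
    - [0,-0.95,0.8]
    - [0,-0.95,0.8]
  roll: [0,0,0,0,0,0,0,0,0,0,0,0]
  gripper: 3.6
  squeeze: 20

```text
time: 5.05
position: [0.4609, -0.3859, 0.116]
tool_rot: [3.123, 0.335, -0.0]
ft_force: [1.4, -5.6, -3.9]
grip_width: 0.466
grip_force: 20.0
```

```bash
python3 - <<'E'
from h import *
import cv2
b=cams.get_image('scene')[:,:,::-1];cv2.imwrite('pics/s4.png',cv2.resize(b[235:325,350:450],None,fx=6,fy=6,interpolation=2))
s=monitor.get_state();print(s['grip_width']*87,s['grip_force'],s['ft_force'],go(g2w(np.load('p.npy'),(.0545,0,.117))[0]))
E
```

```text
40.025541503058264 19.97556209564209 [ 0.63273774 -3.92645396 -5.09376302] [ 0.01  0.01 -0.1 ]
```

View pics/s4.png

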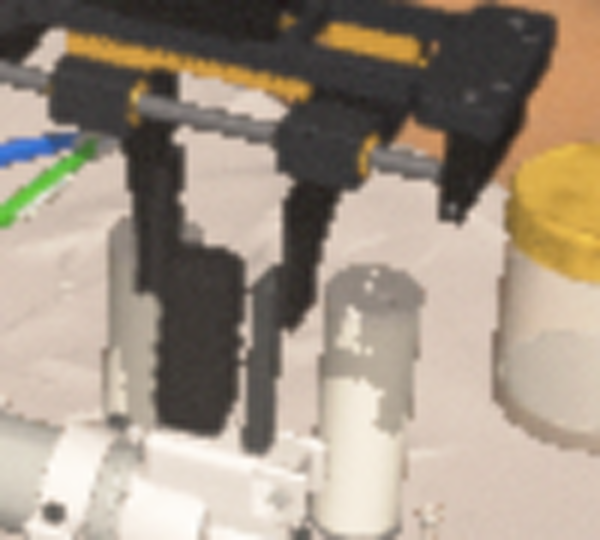

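Trigger upright against the grip, opening 40 mm at 20 N: fully squeezed. Release now.

Request:
move_arm:
  slide:
    - [0,0,0]
    - [0,0.4,0]
    - [0,0.8,0]
    - [0,0.8,0]
    - [0,0.8,0]
    - [0,0.8,0]
    - [0,0.8,-2]
    - [0,0.8,-6]
    - [0,0.8,-10]
    - [0,0.8,-13]
    - [0,0.8,-13]
  roll: [0,0,0,0,0,0,0,0,0,0,0]
  gripper: 8.7

```text
time: 6.2
position: [0.4646, -0.3947, 0.2509]
tool_rot: [3.12, 0.336, 0.01]
ft_force: [0.1, -1.1, -0.0]
grip_width: 0.995
grip_force: 0.0
```

```bash
python3 - <<'E'
from h import *
import cv2
q=np.load('p.npy')
a=cams.get_image('scene')[:,:,::-1][235:325,350:450];cv2.imwrite('pics/s5.png',a)
o=cv2.imread('pics/s3.png');o=cv2.resize(o,(100,90),interpolation=cv2.INTER_AREA)
# trigger region, dark pixels: before squeeze vs now
for im in (o,a): 
  m=im.max(2)[46:76:5,38:62];print(*[''.join('#' if v<90 else '.' for v in r) for r in m],sep='\n');print()
print(go(g2w(q,(-.121,0,.16))[0]),go(g2w(q,(-.121,0,.071))[0]),roll(q[2]),monitor.get_state()['ft_force'],monitor.get_state()['grip_width'])
E
```

```text
##......................
##............####......
##..........##..........
#.........##............
#.......##..............
........................

##......................
##...........####.......
##..........###.........
#.........###...........
#.......###.............
......##................

[ -0.17 -18.39   8.8 ] [ -0.2  -18.41  17.7 ] [np.float64(-0.0022901202196390358), np.float64(3.139302533370154)] [-0.00562086 -0.1676495   0.27289773] 1.0013163838253316
```

Request:
move_arm:
  slide:
    - [0,-4,0]
    - [0,-8,1]
    - [0,-12,3]
    - [-0.1,-16,5]
    - [-0.2,-18.5,7]
    - [-0.2,-18.5,8.8]
    - [-0.2,-18.5,8.8]
    - [-0.2,-18.5,8.8]
    - [-0.2,-18.5,8.8]
    - [-0.2,-18.5,8.8]
  roll: [0,0,0,0,0,0,0,0,0,0]
  gripper: 2.6

```text
time: 7.25
position: [0.422, -0.2139, 0.1589]
tool_rot: [3.123, 0.333, 0.001]
ft_force: [0.1, -0.4, 0.3]
grip_width: 0.304
grip_force: 0.0
```

```bash
python3 - <<'E'
from h import *
import cv2
q=np.load('p.npy');c=cams.get_calibration('wrist');im=cams.get_image('wrist')[:,:,::-1];cv2.imwrite('pics/w6.png',im)
s=monitor.get_state();print(s['position'],s['grip_width']*87,go(g2w(q,(-.122,0,.071))[0]),roll(q[2]))
u=proj(c,g2w(q,[(-.121,0,.102),(-.121,0,.062),(-.088,0,.062)]));print(u.round(1))
x,y=u[0].astype(int)
m=im.max(2)[y-24:y+60:3,x-60:x+60:2];print(*[str(y-24+3*i)+' '+''.join('#' if v<70 else '.' for v in r) for i,r in enumerate(m)],sep='\n')
print('cols from',x-60)
E
```

```text
[ 0.42199156 -0.21377158  0.15877721] 26.510812919691872 [ 0.1  -0.    8.78] [np.float64(-0.004070445994790894), np.float64(3.137522207595002)]
[[313.4 244.9]
 [313.2 230.4]
 [355.1 230.2]]
220 ........................................................####
223 ..........................................................##
226 ..........................................................##
229 ..........................................................##
232 ..........................................................##
235 ..........................................................##
238 ..........................................................##
241 ..........................................................##
244 ........................................................####
247 ........................................................####
250 ........................................................###.
253 .........................................................##.
256 .........................................................##.
259 ..........................................................#.

[... 223 characters left out ...]
....................................
274 ............................................................
277 ............................................................
280 ............................................................
283 ......###...........................................###.....
286 .....##########..............................#####.#####....
289 ....###########..............................###########....
292 ....###########..............................############...
295 ...############..............................############...
298 ...############..............................#############..
301 ..#############..............................#############..
cols from 253
```

```bash
python3 - <<'E'
import cv2
b=cv2.imread('pics/w6.png').max(2)
print(*[str(r)+' '+' '.join('%3d'%v for v in b[r,285:345:3]) for r in range(215,262,5)],sep='\n')
E
```

```text
215 224 224 224 224 225 223 225 226 225 224 224 225 225 224 225 224 225 225  90 103
220 222 222 222 223 223 224 224 224  80  80  78  78 225 224 224 223 224 223  87 102
225 223 222 222 223 224 224 224  83  83  82  81  80  80 224 224 225 223 224  90 105
230 223 223 223 223 223 223 225  85  81  78  78  79  89 141 141 142 143 142 142 142
235 223 223 223 223 223 223 223 102  79  78  78  78  89 220 220 221 221 222 222 223
240 222 224 223 223 224 223 224  91  80  81  81  77  81 225 222 223 224 223  92 104
245 222 222 221 222 223 223 223 223 101 102 104 105  78 225 223 224 223 223  91 104
250 222 220 222 221 222 223 224 223 103 104 111 116 222 223 225 224 222 223  93 106
255 222 221 222 223 222 222 224 225 223 223 223 224 225 223 224 223 222 224  91 106
260 223 224 223 223 222 224 224 223 224 224 224 224 223 224 224 224 223 223  93  97
```

Request:
move_arm:
  slide:
    - [-0.1,0.1,3]
    - [-0.1,0.1,5.5]
    - [-0.1,0.1,7]
    - [-0.1,0.1,8]
    - [-0.1,0.1,8.7]
    - [-0.1,0.1,8.7]
    - [-0.1,0.1,8.7]
  roll: [0,0,0,0,0,0,0]

```text
time: 8.0
position: [0.4213, -0.2146, 0.0717]
tool_rot: [3.123, 0.335, 0.001]
ft_force: [-0.1, -0.3, 0.3]
grip_width: 0.3
grip_force: 0.0
```

Request:
move_arm:
  slide:
    - [0,0,0]
    - [0,0,0]
    - [0,0,0]
    - [0,0,0]
    - [0,0,0]
    - [0,0,0]
    - [0,0,0]
  roll: [0,0,0,0,0,0,0]
  gripper: 0
  squeeze: 45

```text
time: 8.7
position: [0.4208, -0.2143, 0.0711]
tool_rot: [-3.124, -0.335, -0.0]
ft_force: [0.4, -0.3, -0.1]
grip_width: 0.007
grip_force: 0.0
```

```bash
python3 - <<'E'
from h import *
import cv2
s=monitor.get_state();print(s['position'],s['grip_width']*87,s['grip_force'],s['ft_force'],s['joint_positions'].round(2));np.save('p0.npy',s['position'])
cv2.imwrite('pics/s7.png',cams.get_image('scene')[:,:,::-1])
E
```

```text
[ 0.42079517 -0.21425022  0.07113725] 0.581629511751027 0.0 [ 0.39507099 -0.28664763 -0.064522  ] [-0.5   0.02  0.93  2.04 -0.02  1.09 -0.91]
```

The fingers shut on nothing. I'll look at one composite (scene plus wrist).

```bash
python3 - <<'E'
from h import *
import cv2
w=cams.get_image('wrist')[:,:,::-1];cv2.imwrite('pics/w7.png',w)
a=cv2.imread('pics/s7.png')[240:340,290:370]
np.save('x.npy',0)
A=cv2.resize(a,None,fx=5,fy=5,interpolation=2);B=cv2.resize(w[190:390,240:400],None,fx=2.5,fy=2.5,interpolation=2)
cv2.imwrite('pics/f.png',np.hstack([A,B]))
t=monitor.get_state()['position'];q=np.load('p.npy')
S=cams.get_calibration('scene');print(((proj(S,np.r_[[t],g2w(q,[(-.121,0,.102),(-.121,0,.024)])])-[290,240])*5).round())
W=cams.get_calibration('wrist');print(((proj(W,np.r_[[t],g2w(q,[(-.121,0,.102),(-.121,0,.024)])])-[240,190])*2.5).round()+[400,0])
E
```

```text
[[101. 291.]
 [105. 230.]
 [105. 376.]]
[[580. 216.]
 [584. 264.]
 [583. 143.]]
```

View pics/f.png

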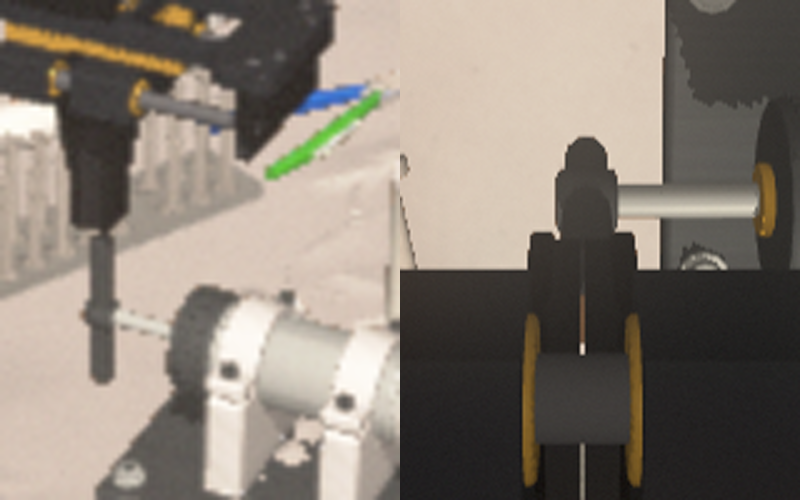

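Fingers closed just above the bar: the real tips end about 30 mm short of the reported TCP (consistent with the earlier views). I'll reopen and go lower, watching for force.

Request:
move_arm:
  slide:
    - [0,0,-0.5]
    - [0,0.1,-0.5]
    - [0,0.1,-0.5]
    - [0,0.1,-0.5]
    - [0,0.1,0.3]
    - [0,0.1,0.9]
    - [0,0.1,1.5]
    - [0,0.1,2.1]
    - [0,0.1,2.1]
  roll: [0,0,0,0,0,0,0,0,0]
  gripper: 2.6

```text
time: 9.7
position: [0.4201, -0.215, 0.0491]
tool_rot: [-3.123, -0.335, 0.003]
ft_force: [0.5, 0.6, -0.4]
grip_width: 0.297
grip_force: 0.0
```

Request:
move_arm:
  slide:
    - [0,0,0]
    - [0,0,0]
    - [0,0,0]
    - [0,0,0]
    - [0,0,0]
    - [0,0,0]
  roll: [0,0,0,0,0,0]
  gripper: 0
  squeeze: 45

```text
time: 10.3
position: [0.4213, -0.2152, 0.0504]
tool_rot: [-3.123, -0.335, -0.001]
ft_force: [-0.4, 0.7, 1.7]
grip_width: 0.106
grip_force: 45.0
```

```bash
python3 - <<'E'
from h import *
import cv2
s=monitor.get_state();np.save('p0.npy',s['position']);print(s['position'],s['tool_rot'],s['ft_force'],roll(np.load('p.npy')[2]))
a=cams.get_image('scene')[:,:,::-1];cv2.imwrite('pics/s8.png',a)
m=a.max(2)[270:325:3,296:330];print(*[str(270+3*i)+' '+' '.join('%3d'%v for v in r[::2]) for i,r in enumerate(m)],sep='\n')
E
```

```text
[ 0.4212697  -0.21517101  0.05038346] [-3.12346860e+00 -3.35307176e-01 -9.29162611e-04] [-0.3731432   0.69693919  1.72984498] [np.float64(-0.002913586062809337), np.float64(3.138679067526984)]
270 194 184  83  53  49  54  63  68  67  68  66 104 109 108 119 129 134
273 187 186 126  54  57  54  54  97  86  60  67  59 105 164 182 166 162
276 193 191 196  57  54  64  60  56  54  56  53  51 178 154 183 167 165
279 172 180 205  83  59  65  59  56  53  55  54  81 161 161 183 159 174
282 187 189 157 103  62  62  56  63  60  59  52 148 161 168 165 170 158
285 182 182 163 185  60  64  59  63  60  50  59 155 160 158 163 189 211
288 180 162 157 183  59  64  84  82  59  53  56 165 212 215 219 217 218
291 181 164 163 164  59  65  84  78  60  53 120 217 219 219 220 218 219
294 161 160 154 164 192 215 106  83  65 128 218 219 217 218 217 218 216
297 188 212 218 218 219 217 109  93 123 217 218 219 216 220 216 219 200
300 217 218 218 215 216 207  91  94  93 209 217 215 217 216 219 199  99
303 216 218 219 218 216 152  96 101 153 226 222 215 176 218 202 105  92
306 215 217 217 216 218 217 107  91 115 209 213 164 195 211 142 108 109
309 216 213 215 215 216 214 111  92 115 213 217 216 216 216 119 104 107
312 213 212 216 214 215 214 110  95 113 214 217 215 215 203  97  97 100
315 208 210 210 210 213 216 147  93 132 217 218 213 216 215 106  91  93
318 212 211 214 214 214 217 215 219 217 218 218 218 215 215 142  77  78
321 214 212 216 215 216 217 215 215 215 217 217 215 213 123  78  71  72
324 216 216 215 217 216 216 217 217 217 216 217 214 115  96  94  93  80
```

Request:
move_arm:
  slide:
    - [0,-0.7,0]
    - [0,-1.5,0]
    - [0,-2.3,0]
    - [0,-3.1,0]
    - [0,-3.8,0]
    - [0,-4.4,0]
    - [0,-4.8,0]
    - [0,-4.9,0]
    - [0,-4.9,0]
    - [0,-4.9,0]
    - [0,-4.9,0]
  roll: [0,0,0,0,0,0,0,0,0,0,0]

```text
time: 11.45
position: [0.4116, -0.1717, 0.0505]
tool_rot: [3.117, 0.332, 0.004]
ft_force: [3.4, -10.2, -4.9]
grip_width: 0.108
grip_force: 45.0
```

```bash
python3 - <<'E'
from h import *
import cv2
s=monitor.get_state();R=Ro.from_rotvec(s['tool_rot']).as_matrix();d=R.T@(s['position']-np.load('p0.npy'))*1e3;print(d.round(2),s['grip_width']*87,s['grip_force'],s['ft_force'],s['joint_positions'].round(2))
a=cams.get_image('scene')[:,:,::-1];cv2.imwrite('pics/s9.png',a)
w=cams.get_image('wrist')[:,:,::-1];cv2.imwrite('pics/w9.png',w)
q=np.load('p.npy');S=cams.get_calibration('scene');W=cams.get_calibration('wrist')
P=g2w(q,[(-x,0,.062) for x in np.arange(.080,.172,.004)])
u=proj(S,P);v=proj(W,P)
g=lambda im,c:[int(im[int(round(c[1]))+k,int(round(c[0]))].max()) for k in (-2,0,2)]
for i,(x,y) in enumerate(zip(u,v)): print(-80-4*i,x.round(),g(a,x),y.round(),g(w,y))
E
```

```text
[ -0.28 -44.5   -0.41] 9.397889779959693 44.996811747550964 [  3.4356453  -10.16653704  -4.90332328] [-0.55 -0.04  0.88  2.13  0.04  1.04 -1.05]
-80 [328. 306.] [109, 106, 109] [475. 279.] [88, 97, 104]
-84 [326. 305.] [107, 110, 106] [468. 279.] [101, 117, 144]
-88 [324. 305.] [197, 142, 119] [460. 279.] [101, 117, 143]
-92 [323. 304.] [216, 177, 209] [452. 280.] [108, 130, 155]
-96 [321. 304.] [215, 219, 205] [445. 280.] [109, 129, 155]
-100 [319. 303.] [218, 198, 218] [437. 280.] [109, 130, 155]
-104 [318. 303.] [212, 213, 210] [430. 280.] [111, 129, 157]
-108 [316. 303.] [214, 222, 190] [422. 280.] [111, 130, 153]
-112 [315. 302.] [214, 218, 214] [414. 280.] [111, 130, 154]
-116 [313. 302.] [215, 224, 199] [407. 280.] [111, 129, 155]
-120 [311. 301.] [216, 213, 211] [399. 280.] [112, 130, 156]
-124 [310. 301.] [217, 219, 206] [391. 280.] [114, 129, 153]
-128 [308. 300.] [217, 199, 220] [384. 280.] [113, 131, 154]
-132 [307. 300.] [217, 215, 209] [376. 280.] [113, 128, 153]
-136 [305. 299.] [218, 187, 219] [368. 280.] [113, 128, 153]
-140 [303. 299.] [218, 218, 204] [361. 280.] [113, 127, 150]
-144 [302. 299.] [217, 223, 199] [353. 280.] [113, 127, 150]
-148 [300. 298.] [210, 211, 211] [345. 280.] [111, 125, 150]
-152 [299. 298.] [189, 218, 208] [338. 280.] [111, 124, 100]
-156 [297. 297.] [156, 175, 215] [330. 280.] [110, 122, 147]
-160 [296. 297.] [148, 198, 206] [322. 281.] [79, 80, 83]
-164 [294. 296.] [95, 97, 135] [315. 281.] [69, 67, 66]
-168 [292. 296.] [94, 94, 100] [307. 281.] [73, 67, 69]
```

Request:
move_arm:
  slide:
    - [0,-0.3,0]
    - [0,-0.6,0]
    - [0,-0.6,0]
    - [0,-0.6,0]
    - [0,-0.6,0]
  roll: [0,0,0,0,0]

```text
time: 12.05
position: [0.4104, -0.1662, 0.0505]
tool_rot: [3.117, 0.332, 0.004]
ft_force: [3.4, -10.0, -4.7]
grip_width: 0.105
grip_force: 45.0
```

```bash
cat >chk.py <<'E'
from h import *
import cv2,sys
w=cams.get_image('wrist')[:,:,::-1];cv2.imwrite(sys.argv[1],w)
s=monitor.get_state();R=Ro.from_rotvec(s['tool_rot']).as_matrix();d=R.T@(s['position']-np.load('p0.npy'))*1e3;print(d.round(2),s['grip_width']*87,s['grip_force'],s['ft_force'],s['time'])
q=np.load('p.npy');W=cams.get_calibration('wrist')
u=proj(W,g2w(q,[(-.088,0,.062),(-.098,0,.062)]));print(u)
r=int(round(u[1,1]));c=int(u[1,0])
for rr in (r-2,r,r+2): print(rr,c-14,w[rr,c-14:c+46].max(1).tolist())
print('sat',(w[r,c-14:c+46].max(1).astype(int)-w[r,c-14:c+46].min(1)).tolist())
E
python3 chk.py pics/w10.png
```

```text
[ -0.33 -50.19  -0.48] 9.194769172496503 44.996827840805054 [  3.66660179 -11.51220049  -5.85850363] 12.1
[[471.00742384 279.33092313]
 [451.92003614 279.47946891]]
277 437 [103, 104, 102, 103, 103, 103, 104, 104, 104, 102, 103, 102, 102, 102, 103, 103, 102, 102, 102, 102, 101, 102, 101, 102, 101, 101, 102, 101, 101, 102, 100, 101, 101, 101, 101, 100, 101, 101, 100, 101, 101, 53, 36, 39, 38, 37, 40, 38, 83, 88, 85, 86, 90, 125, 132, 131, 131, 131, 80, 42]
279 437 [117, 118, 118, 118, 117, 119, 114, 118, 117, 117, 117, 118, 118, 119, 118, 116, 117, 116, 119, 117, 117, 117, 116, 118, 118, 117, 117, 117, 117, 117, 119, 116, 118, 118, 116, 114, 119, 117, 119, 119, 117, 108, 39, 39, 40, 39, 37, 38, 38, 99, 87, 86, 87, 108, 137, 138, 134, 132, 118, 42]
281 437 [142, 141, 142, 143, 142, 140, 143, 142, 143, 142, 143, 143, 143, 143, 142, 142, 143, 142, 142, 142, 143, 141, 141, 143, 144, 143, 143, 142, 142, 143, 144, 143, 142, 142, 142, 142, 143, 143, 143, 142, 143, 144, 76, 42, 45, 43, 42, 41, 39, 81, 87, 85, 87, 94, 141, 142, 138, 135, 134, 62]
sat [12, 14, 13, 13, 13, 14, 13, 13, 13, 13, 14, 13, 13, 15, 15, 13, 13, 13, 13, 13, 13, 12, 12, 13, 13, 13, 14, 12, 13, 14, 14, 13, 13, 13, 11, 12, 13, 14, 15, 13, 14, 12, 5, 4, 7, 7, 4, 6, 4, 37, 53, 55, 55, 75, 98, 96, 95, 93, 79, 5]
```

Dark ring now shows at its full ~7 px (3.5 mm) width at columns 479–485, touching the brass bush. I'll add half a millimetre of margin and check it holds.

Request:
move_arm:
  slide:
    - [0,-0.08,0]
    - [0,-0.08,0]
    - [0,-0.08,0]
    - [0,-0.08,0]
    - [0,-0.08,0]
    - [0,-0.08,0]
    - [0,-0.08,0]
  roll: [0,0,0,0,0,0,0]

```text
time: 12.8
position: [0.4102, -0.1654, 0.0505]
tool_rot: [3.117, 0.332, 0.004]
ft_force: [3.5, -10.7, -4.6]
grip_width: 0.103
grip_force: 45.0
```

```bash
python3 chk.py pics/w11.png
```

```text
[ -0.34 -50.93  -0.48] 8.997950249562551 44.99675452709198 [  3.75722037 -11.51482906  -4.46740681] 12.85
[[472.41838844 279.29766507]
 [453.33222471 279.44840251]]
277 439 [104, 103, 104, 104, 104, 104, 102, 103, 102, 103, 103, 103, 103, 102, 104, 101, 104, 102, 101, 102, 103, 101, 102, 102, 102, 102, 101, 100, 101, 102, 102, 101, 100, 102, 101, 101, 102, 99, 102, 52, 40, 40, 38, 39, 37, 37, 88, 99, 91, 85, 86, 86, 111, 132, 131, 131, 130, 114, 40, 42]
279 439 [119, 118, 118, 119, 118, 116, 114, 117, 119, 118, 117, 118, 118, 118, 118, 116, 118, 118, 117, 116, 116, 118, 117, 119, 118, 119, 117, 118, 117, 116, 118, 118, 118, 118, 119, 111, 117, 118, 117, 105, 40, 40, 41, 39, 41, 40, 38, 111, 107, 85, 86, 86, 91, 131, 138, 134, 134, 133, 70, 43]
281 439 [143, 142, 144, 142, 143, 142, 143, 144, 143, 144, 143, 142, 143, 143, 142, 142, 143, 143, 143, 143, 143, 142, 142, 143, 143, 144, 145, 143, 143, 142, 143, 144, 143, 141, 142, 144, 144, 143, 143, 143, 75, 44, 44, 42, 41, 44, 43, 97, 116, 96, 84, 86, 86, 122, 141, 140, 136, 135, 108, 43]
sat [13, 13, 14, 14, 13, 13, 13, 12, 15, 14, 14, 13, 13, 14, 14, 13, 12, 12, 12, 11, 13, 14, 12, 15, 14, 14, 14, 13, 13, 12, 13, 13, 13, 13, 14, 13, 13, 14, 13, 12, 6, 4, 7, 4, 5, 5, 3, 13, 19, 55, 55, 54, 59, 93, 99, 96, 98, 94, 31, 4]
```

A ~1 px sliver of rod (~0.7 mm) now shows between ring and bush; the grip is firm and steady. I'm handing it in.

```bash
python3 -c "
from bench import workorder
print(workorder.close_job())"
```

```text
the job is handed in; nothing more can be done
None
```

I squeezed the trigger fully and let it spring back, then drew the T-handle out about 51 mm until the dark ring had just cleared the bush. I handed the job in at about 13 s, still holding it at 45 N; my first grasp closed just above the bar and had to be retaken lower, and I did not re-check the surrounding items by camera at the end.

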